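# Bring the roundness tester's air-bearing table into service

## Task

Bring the roundness tester into service, in the order that protects its air bearing: push the mushroom knob of the air valve fully down, then tap the raised end of the paddle rocker on the bench power unit so that it tips right over, then press the flat round drive button on the control station fully in. Use light presses of the fingertips only: do not pick up or shift the power unit or the control station, do not press the emergency stop, and leave everything else where it is.

Things in the scene. Friction and masses are not known exactly. Their poses are not given: they have to be found in the camera images.
- air_unit: air preparation unit bolted to the table, 80 (x) x 160 (y) mm foot, 160 mm tall. +y half: filter-regulator with clear bowl, gauge facing -x and a straight grey ribbed cap 34 mm wide, top at z = 139 mm, fixed, not to be pressed. -y half: aluminium valve block with the push valve's black mushroom knob on top. Origin: centre of the underside, z up
- valve_top (a point): centre of the top of the air valve's mushroom knob (38 mm wide), at (8, -45, 160) mm in air_unit while the valve is out, z = 150 mm when in and let go; it moves with the knob
- air_valve (a joint): travel of the air valve's stem, m: 0 to 0.002 out (air off, as it starts), 0.010 fully in (air on; counts as on from 0.007). It slides straight down against about 4 N of friction and stays where it is left. The knob sits on it on an over-travel spring (1 N to start, 1.5 N/mm, 6 mm), so while pressed the knob stands 2 mm or more lower than this travel says
- power_unit: bench power unit, a loose grey box 95 (x) x 170 (y) x 54 mm high, 0.9 kg, standing on the table on rubber feet: on top the paddle rocker in its -y half, a round socket outlet in its +y half. Origin: centre of the underside
- rocker_end (a point): the spot to tap, on the rocker's raised half, 18 mm from its axis, at (16, -42, 73) mm in power_unit while off, z = 68 mm when over; it moves with the rocker. The rocker is a shallow V, 52 (x) x 40 (y) mm, axis along power_unit's y at (0, -42, 64) mm: while off its -x half is level, 68 mm above the table, and its +x half slopes up by 0.30 rad; tipping lays the +x half level
- rocker (a joint): angle of the rocker, rad: 0 off (as it starts), 0.30 fully over (on; counts as on from 0.22). Friction 0.07 N m, about 4 N at the spot; it stays where it is left. Beyond 5 N the whole switch insert gives way downwards on a spring (1.5 N/mm, 6 mm) and comes back when let go
- control_station: control station, a loose grey plastic box 80 (x) x 150 (y) x 55 mm high, 0.7 kg, on the table: on top a flat round drive button in its -y half and the emergency stop, a larger mushroom, in its +y half. Origin: centre of the underside
- drive_top (a point): centre of the flat top of the drive button (a black cylinder 30 mm wide in a steel collar 38 mm wide whose top is at z = 60 mm), at (0, -42, 78) mm in control_station while it is out, z = 70 mm when in and let go; it moves with the button
- drive_button (a joint): travel of the drive button, m: 0 out (off, as it starts), 0.008 fully in (on; counts as on from 0.0055). About 3.5 N of friction; it stays where it is left. Its cap sits on an over-travel spring (1 N to start, 1.5 N/mm, 6 mm), so while pressed the cap stands about 2 mm or more lower than this travel says
- estop_top (a point): centre of the top of the emergency stop (mushroom 40 mm wide), at (0, 42, 87) mm in control_station; not to be pressed
- estop (a joint): travel of the emergency stop, m: 0 out, 0.006 fully in; sprung, 2 N to start and 6 N fully in; pressed from 0.002
- ring_gauge: loose steel ring gauge, 44 mm across, 22 mm high, bystander. Origin: centre of the underside
- plug_master: loose steel plug master, foot 42 mm across, neck 24 mm, 52 mm high, bystander. Origin: centre of the underside
- housing: loose machined aluminium housing, 90 x 90 x 76 mm, bystander. Origin: centre of the underside
- dial_stand: loose dial indicator on a black magnetic base, base 50 x 50 mm, 192 mm high, bystander. Origin: centre of the underside
- micrometer: loose micrometer lying flat, about 125 x 40 mm, 15 mm high, bystander
- caliper: loose caliper lying flat, about 200 x 75 mm, 12 mm high, bystander. Origin: under the middle of its beam
- screwdriver: loose screwdriver lying flat, 170 mm long, bystander
Mind the look-alikes: they are no part of the job. What is shaped like the power_unit but green is not meant.

How it is judged:
On the way, in this order (a step that is already met when the one before it is completed fails the run):
1. the air valve is in while power and drive are still off (value of joint air_valve above 0.007 m and value of joint rocker below 0.1 rad and value of joint drive_button below 0.003 m), for 0.1 s.
2. the power rocker is over while the drive is still off (value of joint air_valve above 0.007 m and value of joint rocker above 0.22 rad and value of joint drive_button below 0.003 m), for 0.1 s.
3. the drive button is in (value of joint air_valve above 0.007 m and value of joint rocker above 0.22 rad and value of joint drive_button above 0.0055 m), for 0.1 s.
At the end, for the whole second after the job is handed in: air valve in (at least 7 of 10 mm), rocker over (0.22 of 0.30 rad), drive button in (5.5 of 8 mm), emergency stop out (under 2 mm), power unit and control station level, at rest and within 15 mm of where they were, every bystander within 15 mm of its place (all of step 3 and value of joint estop below 0.002 m and distance of each of power_unit, control_station, ring_gauge, plug_master, housing, dial_stand, micrometer, caliper, screwdriver from where it was at the start of the episode below 0.015 m and angle between each of power_unit, control_station's own z axis and vertical below 0.05 rad and linear speed of each of power_unit, control_station below 0.01 m/s); the robot touches nothing.
It fails at once if the power rocker is tipped before the air is on, or the drive button pressed before the power is on ((value of joint rocker above 0.12 rad and value of joint air_valve below 0.007 m) or (value of joint drive_button above 0.003 m and value of joint rocker below 0.22 rad)).
It fails at once if the emergency stop is pressed (2 mm) (value of joint estop above 0.002 m).
It fails at once if the air unit, power unit or control station is pressed harder than 25 N (contact force between any of the arm, the fingers and air_unit above 25 N or contact force between any of the arm, the fingers and power_unit above 25 N or contact force between any of the arm, the fingers and control_station above 25 N).
It fails at once if the power unit or control station is lifted, carried or shifted by more than 15 mm (distance of any of power_unit, control_station from where it was at the start of the episode above 0.015 m).
It fails at once if a bystander is moved by more than 15 mm (distance of any of ring_gauge, plug_master, housing, dial_stand, micrometer, caliper, screwdriver from where it was at the start of the episode above 0.015 m).
It also fails if it takes over 58 s, if anything falls off the work surface, if the arm or the gripper's body presses on something with over 40 N, if the wrist force passes 120 N, or if a joint passes its speed limit or range.

## Robot

A 7-joint arm with a two-finger parallel gripper is mounted at the origin on the work surface. World frame = base frame: x ahead of the robot, y to its left, z up, the work surface at z = 0. Lengths are in m, angles in rad, forces in N, time in s.
With the tool pointing down it reaches from about 0.4 to 0.85 m from the base axis. Payload 4.5 kg.
Tool frame: the origin (TCP) lies at the very end of the fingers, on their centre line; the grasp point (between the pads) lies 19 mm behind it (tcp_to_grasp is the z of the grasp point in the tool frame, in m); z points along the fingers, y is the line along which they close (so a half turn about z gives the same grasp; the last joint's range is limited). The gripper opens to 88 mm and grips with 3 to 60 N. Pads are 18 mm wide; open, the fingers measure 123 mm over their backs; the gripper's body (75 mm by 187 mm) begins 45 mm behind the grasp point.
Start: joints at [1.36, 0.689, -0.195, 1.565, 0.157, 0.902, -0.215], TCP at [0.152, -0.606, 0.207] pointing down, gripper open.
Joint ranges: [-3.01, 3.01], [-0.46, 2.08], [-1.47, 1.51], [0.13, 2.56], [-1, 4.14], [0.04, 2.09], [-2.66, 2.66]. Speed limits (rad/s): [2.57, 2.57, 3.14, 3.14, 3.14, 3.14, 3.14].

## Interface

Orientations are given as a unit quaternion [x, y, z, w].
In Python, from plant import * gives the robot as it stands. The module is installed in compiled form; this text tells all that it offers.
- The arm moves only by the shell command python3 -m jog 'ROWS' [OPENING] [FORCE]. ROWS is JSON, a list that holds one entry, the list of rows, each a list of 6 numbers: the shift along the tool's x, y, z in m, then the turn, a rotation vector about the tool's x, y, z in rad. In form: [[[dx, dy, dz, ax, ay, az], ...]]. A call has 1 to 12 rows; each row shifts and turns the commanded pose from where the row before left it, along the tool's axes as they then stand; what a row does not reach is not made up. A row lasts 1/8 s, in which the tool goes at most 62.5 mm and 10.7 degrees, less where a joint would pass 70% of its speed; a pose out of reach is approached as far as the arm can. A call with a gripper value outside its range is refused whole. OPENING is the finger opening in m, from 0 to 0.0881, set as the call begins (- or left out, the last holds). The fingers move at their own pace and stop on an object; FORCE is the grip in N (left out, the last holds). Time passes only in rows, so rows that do not move let the fingers close. It gives the time, the measured TCP pose, the force, the opening and the grip force at its end, in the units of the state.
- get_state(): the state, without advancing time (a new reading comes with each control period).
- snapshot(name): name is "scene" or "top" or "wrist"; returns a dict with "frame" (420x560x3 uint8, red, green, blue), "mtx" (3x3 intrinsics, pixels), "xyz" and "orientation" of the camera in the world; the wrist camera has in their place "mount" (4x4, takes a point from camera to tool coordinates, whose origin is the TCP and whose axes are the flange's). Camera axes: x right, y down, z forward; pixel columns grow to the right and rows downward; lengths in m; the calibration is good to about 2 mm. A picture is of the moment at which its call begins: read the wrist's pose just before it. There is no depth.
- finish_job(): hands the job in; it is judged then, once.
The state is a dict: "clock": time; "q": joint angles; "qd": joint speeds; "joint_torque": joint torques, N m; "tool_pos": TCP position; "eef_rot": TCP orientation; "contact_force": force on the tool from outside, world axes, zero at the start; "moment": the same for the moment, N m; "opening": opening from 0.0 (shut) to 1.0 (fully open); "finger_force": force on a finger pad.
Only numpy, scipy, OpenCV 4.12 (cv2) and the standard library are available. Lean on these libraries where they do the work, as an engineer would, in place of code of your own. Each camera call takes 0.05 s, during which the arm holds its last target. There are 200 camera calls.

## Working session

There is one attempt and no reset: what is moved stays moved. The work goes in short steps, Python scripts to look and compute and a shell command to move; the robot and the scene stay as the last step left them, time stands still between calls to the robot, and variables do not carry over. Pictures are saved under pics/ and viewed, at most 11 in all, crops included, and the job is handed in when it is done.

```bash
mkdir -p pics; cat > h.py <<'E'
from plant import *
import numpy as np, cv2
from scipy.spatial.transform import Rotation as R
def snap(n):
    st=get_state(); s=snapshot(n)
    if n=="wrist":
        T=np.eye(4);T[:3,:3]=R.from_quat(st["eef_rot"]).as_matrix();T[:3,3]=st["tool_pos"]
        C=T@np.array(s["mount"])
    else:
        C=np.eye(4);o=np.array(s["orientation"]);C[:3,:3]=R.from_quat(o).as_matrix() if o.size==4 else o.reshape(3,3);C[:3,3]=s["xyz"]
    return s["frame"],np.array(s["mtx"]),C
def plane(K,C,u,v,z):
    d=C[:3,:3]@np.linalg.solve(K,[u,v,1]); return C[:3,3]+d*(z-C[2,3])/d[2]
def proj(K,C,p):
    c=K@(C[:3,:3].T@(np.array(p)-C[:3,3])); return c[:2]/c[2]
E
python3 - <<'E'
from h import *
for n in("scene","top"):
    f,K,C=snap(n); cv2.imwrite(f"pics/{n}.png",f[:,:,::-1]); np.savez(n,f=f,K=K,C=C)
    print(n,K.round(1).tolist(),C.round(3).tolist())
s=get_state(); print(s["tool_pos"],s["eef_rot"],s["clock"],s["contact_force"])
E
```

```text
scene [[517.6, 0.0, 283.9], [0.0, 517.6, 202.3], [0.0, 0.0, 1.0]] [[0.065, 0.781, -0.621, 1.236], [0.998, -0.043, 0.051, -0.084], [0.013, -0.623, -0.782, 1.048], [0.0, 0.0, 0.0, 1.0]]
top [[469.4, 0.0, 278.8], [0.0, 469.4, 206.6], [0.0, 0.0, 1.0]] [[0.024, -0.994, 0.102, 0.393], [-1.0, -0.024, 0.003, -0.003], [-0.001, -0.102, -0.995, 1.275], [0.0, 0.0, 0.0, 1.0]]
[ 0.15128005 -0.6057919   0.20581029] [ 9.92514785e-01  1.22121946e-01 -1.47084837e-04 -7.81162304e-04] 0.1 [-0.82236094  0.17458107  0.29620522]
```

View pics/scene.png

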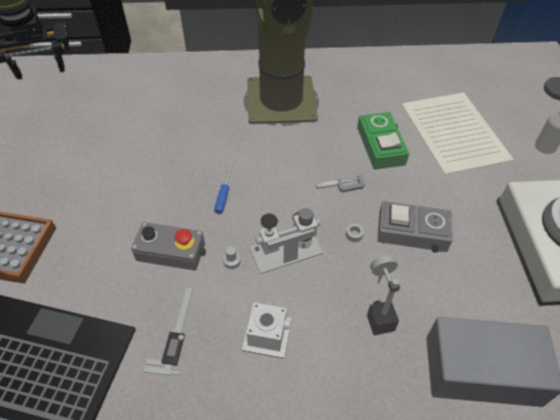

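View pics/top.png

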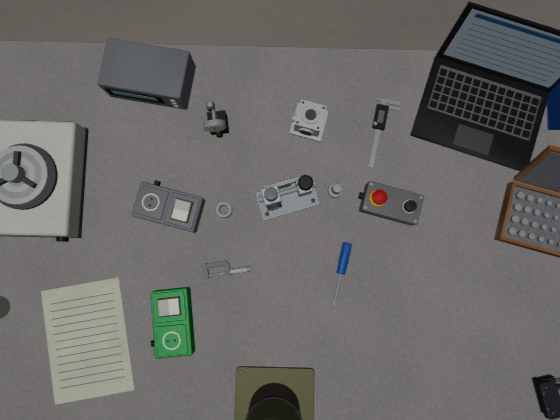

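Scene (image right is +y): black valve knob (269,221), grey ribbed cap (306,216), grey power unit (415,225) with white rocker (400,214), green look-alike (383,138), drive button (149,233), E-stop (184,238). 
Top (image right is -y): knob (306,183), cap (271,194), rocker (181,210) on the grey unit, green look-alike's rocker (169,306), drive button (410,206), E-stop (379,197).
My choices are the black knob, the grey unit's rocker and the black button; I'll check them in one close crop and measure.

```bash
python3 - <<'E'
from h import *
D={n:np.load(n+".npz") for n in("scene","top")}
t=D["top"]["f"];s=D["scene"]["f"]
def cr(f,u,v,w=40,h=30): return cv2.resize(f[v-h:v+h,u-w:u+w],None,fx=3.3,fy=4.0 if 0 else 3.3,interpolation=cv2.INTER_CUBIC)
im=np.vstack([np.hstack([cr(t,290,195),cr(t,168,207),cr(t,392,203)]),np.hstack([cr(s,286,235),cr(s,415,225),cr(s,168,245)])])
print(im.shape); cv2.imwrite("pics/crop.png",im[:,:,::-1])
def blob(n,u,v,r,fn,name):
    f=D[n]["f"].astype(int); m=fn(f).astype(np.uint8)
    w=np.zeros_like(m); cv2.circle(w,(u,v),r,1,-1); m&=w
    k,l,st,c=cv2.connectedComponentsWithStats(m); i=1+np.argmax(st[1:,4]); 
    print(n,name,c[i].round(1),st[i]); return c[i],cv2.findContours((l==i).astype(np.uint8),0,2)[0][0]
dark=lambda f:f.max(2)<55
white=lambda f:f.min(2)>165
red=lambda f:(f[...,0]>120)&(f[...,1]<70)
P={}
for name,z,fn,a in(("knob",.158,dark,{"top":(306,183,12),"scene":(269,221,13)}),("drive",.077,dark,{"top":(410,206,11),"scene":(149,233,11)}),("rocker",.069,white,{"top":(181,210,16),"scene":(400,214,14)}),("estop",.085,red,{"top":(379,197,13),"scene":(184,238,14)})):
    for n in a:
        c,ct=blob(n,*a[n],fn,name); d=D[n]
        p=plane(d["K"],d["C"],*c,z); print("   ",p.round(4))
        if name=="rocker": print("   ",cv2.minAreaRect(ct), np.array([plane(d["K"],d["C"],*q,z)[:2] for q in cv2.boxPoints(cv2.minAreaRect(ct))]).round(3).tolist())
# power-unit/station outlines in top
f=t.astype(int)
for nm,(u,v) in(("pu",(168,207)),("cs",(391,203))):
    m=((f.max(2)<112)).astype(np.uint8); w=np.zeros_like(m); w[v-32:v+32,u-42:u+42]=1
    m=cv2.morphologyEx(m&w,cv2.MORPH_CLOSE,np.ones((9,9))); m=cv2.morphologyEx(m,cv2.MORPH_OPEN,np.ones((9,9)))
    ct=max(cv2.findContours(m,0,2)[0],key=cv2.contourArea); r=cv2.minAreaRect(ct)
    print(nm,r,np.array([plane(D["top"]["K"],D["top"]["C"],*q,.054)[:2] for q in cv2.boxPoints(r)]).round(3).tolist())
E
```

```text
(396, 792, 3)
top knob [305.1 182.2] [298 175  15  15 176]
    [ 0.5686 -0.0607  0.158 ]Traceback (most recent call last):
  File "<stdin>", line 18, in <module>
  File "<stdin>", line 10, in blob
    return _wrapfunc(a, 'argmax', axis=axis, out=out, **kwds)
    return bound(*args, **kwds)
ValueError: attempt to get argmax of an empty sequence
```

View pics/crop.png

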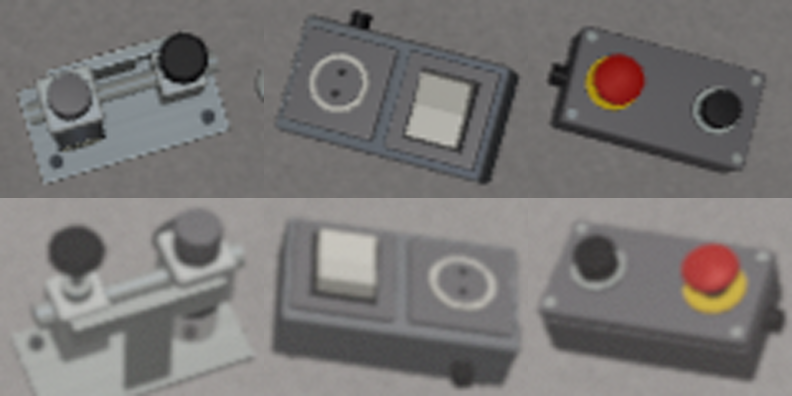

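The crop confirms the choices: black mushroom on the valve block, white rocker on the grey box whose upper half (world +x) is shaded, so it slopes, and a black button in a steel collar next to the red E-stop. I still need to loosen the scene thresholds.

```bash
python3 - <<'E'
from h import *
D={n:np.load(n+".npz") for n in("scene","top")}
t=D["top"]["f"]
def blob(n,u,v,r,fn):
    f=D[n]["f"].astype(int); m=fn(f).astype(np.uint8)
    w=np.zeros_like(m); cv2.circle(w,(u,v),r,1,-1); m&=w
    k,l,st,c=cv2.connectedComponentsWithStats(m)
    if k<2: return None
    i=1+np.argmax(st[1:,4]); return c[i],cv2.findContours((l==i).astype(np.uint8),0,2)[0][0],st[i]
dk=lambda q:(lambda f:f.max(2)<q)
white=lambda f:f.min(2)>135
red=lambda f:(f[...,0]>110)&(f[...,1]<90)
for name,z,fs,a in(("knob",.158,(dk(55),dk(85)),{"top":(306,183,12),"scene":(269,221,13)}),("drive",.077,(dk(55),dk(85)),{"top":(410,206,11),"scene":(149,233,11)}),("rocker",.069,(white,lambda f:f.min(2)>150),{"top":(181,210,16),"scene":(400,214,14)}),("estop",.085,(red,red),{"top":(379,197,13),"scene":(184,238,14)})):
    L=[]
    for fn,n in zip(fs,a):
        b=blob(n,*a[n],fn); d=D[n]
        if b is None: print(name,n,"none"); continue
        c,ct,st=b; r=cv2.minAreaRect(ct)
        print(name,n,c.round(1),st,plane(d["K"],d["C"],*c,z).round(4))
        if name=="rocker": print("  ",np.array([plane(d["K"],d["C"],*q,z)[:2] for q in cv2.boxPoints(r)]).round(3).tolist())
        v=d["C"][:3,:3]@np.linalg.solve(d["K"],[*c,1]); L.append((d["C"][:3,3],v/np.linalg.norm(v)))
    if len(L)==2:
        A=sum(np.eye(3)-np.outer(v,v) for o,v in L); B=sum((np.eye(3)-np.outer(v,v))@o for o,v in L); print("  tri",np.linalg.solve(A,B).round(4))
f=t.astype(int)
for nm,(u,v) in(("pu",(168,207)),("cs",(391,203))):
    sub=t[v-35:v+35,u-48:u+48]; bg=np.median(t[230:300,260:320].reshape(-1,3),0)
    m=(np.abs(sub.astype(int)-bg).max(2)>14).astype(np.uint8); m=cv2.morphologyEx(cv2.morphologyEx(m,3,np.ones((7,7))),2,np.ones((9,9)))
    ct=max(cv2.findContours(m,0,2)[0],key=cv2.contourArea)+np.array([u-48,v-35]); r=cv2.minAreaRect(ct)
    print(nm,r,np.array([plane(D["top"]["K"],D["top"]["C"],*q,.054)[:2] for q in cv2.boxPoints(r)]).round(3).tolist())
E
```

```text
knob top [305.1 182.2] [298 175  15  15 176] [ 0.5686 -0.0607  0.158 ]
knob scene [268.6 220.7] [261 214  16  15 181] [ 0.5766 -0.0617  0.158 ]
  tri [ 0.57   -0.0613  0.1491]
drive top [410.  205.6] [404 200  13  12 110] [ 0.5269 -0.3352  0.077 ]
drive scene [148.1 232.7] [142 226  13  14 139] [ 0.5355 -0.3361  0.077 ]
  tri [ 0.528  -0.3384  0.0665]
rocker top [180.4 210. ] [171 200  19  21 286] [0.5023 0.2554 0.069 ]
   [[0.482, 0.279], [0.531, 0.269], [0.523, 0.232], [0.474, 0.242]]
rocker scene [399.9 212.3] [392 204  17  17 248] [0.5031 0.255  0.069 ]
   [[0.525, 0.232], [0.477, 0.241], [0.479, 0.28], [0.527, 0.27]]
  tri [0.5024 0.2555 0.068 ]
estop top [379.  196.8] [372 190  15  15 180] [ 0.5467 -0.2537  0.085 ]
estop scene [182.8 235.9] [175 229  17  15 197] [ 0.5544 -0.2553  0.085 ]
  tri [ 0.5479 -0.2563  0.0756]
pu ((168.50624084472656, 205.10165405273438), (68.6670913696289, 40.259788513183594), 14.931418418884277) [[0.486, 0.389], [0.589, 0.367], [0.546, 0.191], [0.444, 0.214]]
cs ((389.76971435546875, 202.73858642578125), (63.06292724609375, 33.3673095703125), 14.931418418884277) [[0.513, -0.198], [0.598, -0.22], [0.559, -0.38], [0.474, -0.357]]
```

Distances check out: drive to E-stop measures 84 mm and the rocker about 50 x 38 mm. The scene blobs include the knob and button sides, so I trust the top view: knob (0.569,-0.061), drive (0.527,-0.335), rocker axis (0.5025,0.2555) with unit yaw about -12°. Closing the fingers and moving toward the knob.

```bash
python3 -m jog '[[[0.04,-0.032,-0.004,0,0,0],[0.04,-0.032,-0.004,0,0,0],[0.04,-0.032,-0.004,0,0,0],[0.04,-0.032,-0.004,0,0,0],[0.04,-0.032,-0.004,0,0,0],[0.04,-0.032,-0.004,0,0,0],[0.04,-0.032,-0.004,0,0,0],[0.04,-0.032,-0.004,0,0,0],[0.04,-0.032,-0.004,0,0,0],[0.04,-0.032,-0.004,0,0,0],[0.04,-0.032,-0.004,0,0,0],[0,0,0,0,0,0]]]' 0
cat >> h.py <<'E'
def go(*targets):
    s=get_state(); M=R.from_quat(s["eef_rot"]).as_matrix(); print("t",round(s["clock"],2),"tcp",np.round(s["tool_pos"],4),"tilt",M[:,2].round(4),"yaw",round(float(np.degrees(np.arctan2(M[1,0],M[0,0]))),2),"F",np.round(s["contact_force"],2))
    for t in targets: print(t,"tool shift",(M.T@(np.array(t)-s["tool_pos"])).round(4))
E
python3 - <<'E'
from h import *
go((.569,-.061,.2),(.569,-.061,.17))
f,K,C=snap("wrist"); cv2.imwrite("pics/w1.png",f[:,:,::-1]); np.savez("w1",f=f,K=K,C=C); print(C.round(3).tolist())
print(proj(K,C,(.569,-.061,.16)),proj(K,C,(.5025,.2555,.068)))
E
```

```text
clock: 1.6
tool_pos: [0.4958, -0.1533, 0.2506]
eef_rot: [0.992, 0.126, 0.001, -0.001]
contact_force: [-0.3, -0.7, -0.6]
opening: 0.004
finger_force: 0.0
t 1.6 tcp [ 0.4958 -0.1533  0.2506] tilt [ 0.0022  0.0025 -1.    ] yaw 14.52 F [-0.31 -0.7  -0.57]
(0.569, -0.061, 0.2) tool shift [ 0.0938 -0.0709  0.051 ]
(0.569, -0.061, 0.17) tool shift [ 0.0937 -0.0708  0.081 ]
[[0.251, -0.921, -0.299, 0.573], [-0.968, -0.239, -0.078, -0.133], [-0.0, 0.309, -0.951, 0.429], [0.0, 0.0, 0.0, 1.0]]
[180.2958621   70.42778999] [-140.59522534   58.73790742]
```

View pics/w1.png

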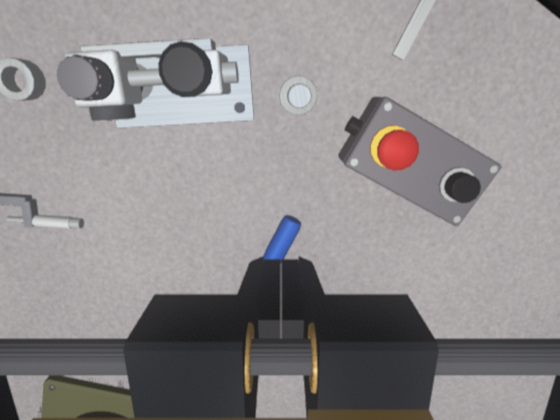

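The wrist view shows the black knob at (186,69), ribbed cap (82,77), drive button (463,186) and E-stop (397,149). The projected knob estimate, (180,70), falls on the knob. Refining from here.

```bash
python3 - <<'E'
from h import *
d=np.load("w1.npz");f,K,C=d["f"],d["K"],d["C"]; g=f.astype(int)
for n,u,v,r,z,fn in(("knob",186,69,36,.157,g.max(2)<62),("drive",463,186,24,.078,g.max(2)<50),("estop",397,149,28,.085,(g[...,0]>110)&(g[...,1]<80))):
    m=fn.astype(np.uint8);w=np.zeros_like(m);cv2.circle(w,(u,v),r,1,-1);m&=w
    k,l,st,c=cv2.connectedComponentsWithStats(m);i=1+np.argmax(st[1:,4])
    ct=cv2.findContours((l==i).astype(np.uint8),0,2)[0][0];(cx,cy),rr=cv2.minEnclosingCircle(ct)
    print(n,c[i].round(1),st[i],(round(cx,1),round(cy,1),round(rr,1)),plane(K,C,*c[i],z).round(4),"expected radius px for 19mm",round(19e-3*K[0,0]/(C[:3,:3].T@(plane(K,C,*c[i],z)-C[:3,3]))[2],1))
E
```

```text
knob [185.5  51.4] [160  43  50  28 165] (184.3, 65.3, 24.8) [ 0.5822 -0.0616  0.157 ] expected radius px for 19mm 27.2
drive [452.6 181.4] [446 173  22  24 142] (458.2, 184.6, 13.0) [ 0.5332 -0.3222  0.078 ] expected radius px for 19mm 18.9
estop [398.6 149.9] [ 378  131   41   39 1164] (397.8, 149.5, 20.7) [ 0.55   -0.2558  0.085 ] expected radius px for 19mm 19.8
```

```bash
python3 -m jog '[[[0.0315,-0.023,0.01,0,0,0],[0.0315,-0.023,0.01,0,0,0],[0.0315,-0.023,0.01,0,0,0],[0,0,0.02,0,0,0],[0,0,0.02,0,0,0],[0,0,0,0,0,0],[0,0,0,0,0,0]]]'
python3 - <<'E'
from h import *
go((.570,-.063,.166),(.570,-.063,.150))
f,K,C=snap("wrist"); cv2.imwrite("pics/w2.png",f[:,:,::-1]); np.savez("w2",f=f,K=K,C=C)
print(proj(K,C,(.570,-.063,.16)),proj(K,C,get_state()["tool_pos"]))
E
```

```text
clock: 2.52
tool_pos: [0.568, -0.0696, 0.1811]
eef_rot: [0.993, 0.121, 0.0, 0.0]
contact_force: [-0.2, 0.3, 1.0]
opening: 0.004
finger_force: 0.0
t 2.52 tcp [ 0.568  -0.0696  0.1811] tilt [ 5.e-04 -6.e-04 -1.e+00] yaw 13.93 F [-0.21  0.28  1.03]
(0.57, -0.063, 0.166) tool shift [ 0.0035 -0.0059  0.0151]
(0.57, -0.063, 0.15) tool shift [ 0.0035 -0.006   0.0311]
[271.36291894 226.17677644] [281.13202142 245.80632073]
```

View pics/w2.png

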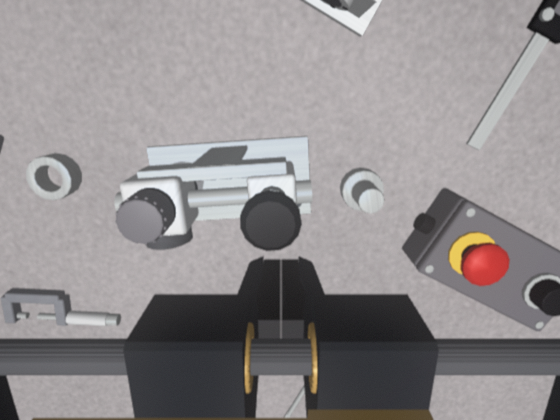

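The knob disc is at (271,220), 6 px up from the projected target, so I nudge +x about 2 mm and press in stages.

```bash
python3 -m jog '[[[0.005,-0.006,0,0,0,0],[0,0,0.006,0,0,0],[0,0,0.006,0,0,0],[0,0,0.005,0,0,0],[0,0,0.005,0,0,0],[0,0,0.004,0,0,0],[0,0,0.004,0,0,0],[0,0,0,0,0,0],[0,0,0,0,0,0]]]'
python3 -c "
from h import *
go()"
python3 -m jog '[[[0,0,0.002,0,0,0],[0,0,0.002,0,0,0],[0,0,0,0,0,0],[0,0,0,0,0,0]]]'
python3 -c "
from h import *
go()"
```

```text
clock: 3.7
tool_pos: [0.5715, -0.0614, 0.1506]
eef_rot: [0.993, 0.122, 0.0, 0.0]
contact_force: [0.4, 0.2, -0.8]
opening: 0.003
finger_force: 0.0
t 3.7 tcp [ 0.5715 -0.0614  0.1506] tilt [ 3.e-04 -1.e-04 -1.e+00] yaw 14.03 F [ 0.39  0.22 -0.82]
clock: 4.2
tool_pos: [0.5714, -0.0614, 0.1465]
eef_rot: [0.993, 0.122, 0.0, 0.0]
contact_force: [0.6, 0.1, -0.7]
opening: 0.006
finger_force: 0.0
t 4.2 tcp [ 0.5714 -0.0614  0.1465] tilt [ 0.e+00 -1.e-04 -1.e+00] yaw 14.03 F [ 0.63  0.08 -0.72]
```

No force is felt at z = 0.1465, so I'm looking.

```bash
python3 - <<'E'
from h import *
f,K,C=snap("wrist"); f2,K2,C2=snap("scene"); t,_,_=snap("top")
a=f[120:400,140:420]; b=cv2.resize(f2[170:290,220:340],(280,280),interpolation=2); c=cv2.resize(t[140:240,240:340],(240,280),interpolation=2)
cv2.imwrite("pics/w3.png",np.hstack([a,b,c])[:,:,::-1])
E
```

```text
(no output)
```

View pics/w3.png

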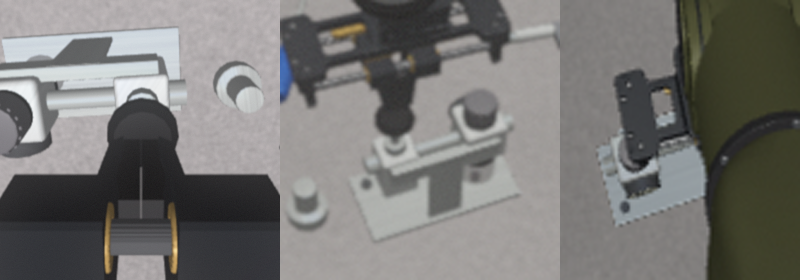

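```bash
python3 - <<'E'
from h import *
go()
p=get_state()["tool_pos"]; M=R.from_quat(get_state()["eef_rot"]).as_matrix()
ims=[]
for n,w in(("wrist",50),("scene",28)):
    f,K,C=snap(n); u,v=proj(K,C,p); x0,y0=int(u)-w,int(v)-w; S=400/(2*w)
    im=cv2.resize(f[y0:y0+2*w,x0:x0+2*w],(400,400),interpolation=cv2.INTER_CUBIC)
    im=np.clip((im/255.)**.5*255,0,255).astype(np.uint8).copy()
    tr=lambda q:tuple(int(round(a)) for a in ((proj(K,C,q)-[x0,y0]+.5)*S))
    cv2.circle(im,tr(p),3,(255,0,0),-1)
    for sx in(-.009,.009): cv2.line(im,tr(p+M@[sx,-.0175,0]),tr(p+M@[sx,.0175,0]),(255,255,0),1)
    a=np.linspace(0,6.28,60)
    for z,c in((.160,(0,255,0)),(.148,(0,255,255))):
        cv2.polylines(im,[np.array([tr((.569+.019*np.cos(t),-.061+.019*np.sin(t),z)) for t in a])],True,c,1)
    ims.append(im); print(n,u,v)
cv2.imwrite("pics/w4.png",np.hstack(ims)[:,:,::-1])
E
```

```text
t 4.35 tcp [ 0.5715 -0.0614  0.1465] tilt [ 1.e-04 -1.e-04 -1.e+00] yaw 14.03 F [ 0.9   0.14 -0.94]
wrist 281.49253110155695 246.18359281341608
scene 268.7533753331536 221.94208863721212
```

View pics/w4.png

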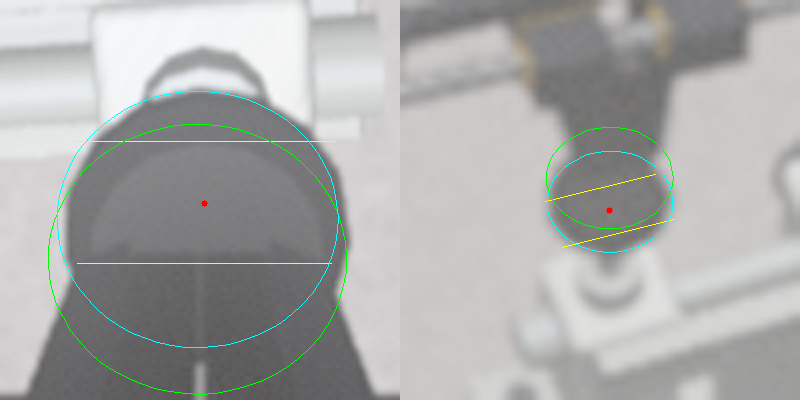

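The fingertips look to be still over the knob, the knob hasn't moved in the scene view, and there is no force. I keep descending in small steps, watching the force.

```bash
python3 -m jog '[[[0,0,0.002,0,0,0],[0,0,0,0,0,0]]]'
python3 -c "
from h import *
go();print(get_state()['joint_torque'])"
```

```text
clock: 4.7
tool_pos: [0.5712, -0.0614, 0.1443]
eef_rot: [0.993, 0.122, -0.0, 0.0]
contact_force: [-0.3, -0.3, 0.0]
opening: 0.006
finger_force: 0.0
t 4.7 tcp [ 0.5712 -0.0614  0.1443] tilt [-4.e-04 -1.e-04 -1.e+00] yaw 14.03 F [-0.28 -0.3   0.03]
[-5.51330770e-03 -5.02150476e+01 -5.79308867e-01 -1.21717268e+01
 -5.12380677e-03 -8.96189664e-02 -2.34127969e-03]
```

```bash
python3 - <<'E'
from h import *
a=np.load("scene.npz")["f"]; b,K,C=snap("scene")
for u in(262,266,269,272): print(u,"before",a[205:245,u].mean(1).astype(int).tolist(),"\n   now  ",b[205:245,u].mean(1).astype(int).tolist())
print([proj(K,C,(.571,-.061,z)).round(1).tolist() for z in(.16,.15,.14,.13)])
E
```

```text
262 before [150, 150, 151, 151, 152, 154, 154, 155, 155, 148, 124, 97, 76, 65, 61, 60, 63, 59, 63, 73, 90, 119, 146, 161, 178, 185, 184, 186, 185, 177, 167, 155, 150, 143, 142, 137, 123, 110, 98, 99] 
   now   [55, 50, 52, 59, 75, 89, 103, 123, 139, 146, 128, 97, 75, 63, 60, 59, 59, 54, 61, 72, 94, 122, 151, 168, 184, 190, 193, 191, 189, 183, 174, 163, 156, 150, 147, 142, 127, 115, 102, 101]
266 before [154, 154, 154, 154, 154, 153, 153, 148, 128, 84, 64, 64, 63, 63, 63, 63, 61, 64, 64, 59, 62, 62, 72, 114, 147, 154, 160, 159, 137, 110, 122, 159, 184, 190, 189, 182, 160, 122, 103, 102] 
   now   [51, 53, 51, 55, 52, 55, 54, 54, 54, 56, 53, 57, 56, 55, 59, 65, 63, 61, 65, 60, 58, 56, 73, 118, 151, 160, 165, 161, 141, 114, 127, 163, 191, 195, 195, 189, 166, 127, 106, 105]
269 before [150, 153, 153, 153, 154, 154, 151, 142, 108, 71, 64, 64, 65, 67, 63, 62, 66, 64, 66, 62, 63, 59, 60, 68, 86, 96, 121, 152, 157, 130, 101, 123, 164, 184, 182, 164, 154, 165, 169, 158] 
   now   [55, 54, 52, 53, 51, 55, 54, 53, 56, 53, 52, 52, 58, 60, 62, 61, 63, 64, 64, 64, 61, 56, 56, 67, 86, 101, 126, 158, 164, 135, 105, 127, 170, 192, 187, 170, 159, 171, 176, 163]
272 before [151, 153, 152, 152, 153, 153, 154, 149, 131, 93, 66, 62, 64, 65, 62, 64, 64, 64, 62, 60, 58, 60, 89, 131, 157, 161, 161, 152, 126, 110, 133, 167, 187, 184, 167, 154, 164, 171, 160, 118] 
   now   [53, 51, 49, 48, 52, 57, 57, 52, 53, 55, 59, 55, 58, 59, 62, 59, 63, 61, 60, 58, 57, 60, 88, 136, 161, 167, 167, 158, 131, 114, 139, 173, 192, 190, 173, 160, 171, 176, 166, 121]
[[268.8, 218.0], [268.9, 220.8], [268.9, 223.6], [269.0, 226.3]]
```

The knob hasn't moved, and in both views the closed fingertips sit about 20–25 mm short of the reported TCP. I continue down by force.

```bash
J="python3 -m jog"; python3 -m jog '[[[0,0,0.002,0,0,0],[0,0,0.002,0,0,0],[0,0,0,0,0,0]]]' | egrep 'pos|contact'
python3 -m jog '[[[0,0,0.002,0,0,0],[0,0,0.002,0,0,0],[0,0,0,0,0,0]]]' | egrep 'pos|contact'
```

```text
tool_pos: [0.5712, -0.0614, 0.1403]
contact_force: [-0.3, -0.2, 0.4]
tool_pos: [0.5713, -0.0614, 0.1363]
contact_force: [-1.0, 0.0, -1.0]
```

```bash
python3 -m jog '[[[0,0,0.002,0,0,0],[0,0,0.001,0,0,0],[0,0,0,0,0,0]]]' | egrep 'pos|contact'; python3 - <<'E'
from h import *
p=get_state()["tool_pos"]; a=np.load("scene.npz")["f"]
ims=[]
for n,u,v,w in(("wrist",281,235,60),("scene",269,215,28)):
    f,K,C=snap(n)
    if n=="scene":
        print("now",f[205:245,269].mean(1).astype(int).tolist())
    im=cv2.resize(f[v-w:v+w,u-w:u+w],(400,400),interpolation=cv2.INTER_CUBIC)
    ims.append(np.clip((im/255.-.12)*2.6*255,0,255).astype(np.uint8))
cv2.imwrite("pics/w5.png",np.hstack(ims)[:,:,::-1])
E
```

```text
tool_pos: [0.5714, -0.0614, 0.1334]
contact_force: [0.7, -0.5, 0.5]
now [55, 56, 52, 55, 51, 54, 55, 52, 52, 53, 52, 51, 56, 53, 54, 59, 60, 60, 61, 64, 60, 57, 58, 68, 86, 99, 127, 159, 164, 135, 106, 128, 171, 191, 189, 171, 159, 171, 176, 165]
```

View pics/w5.png

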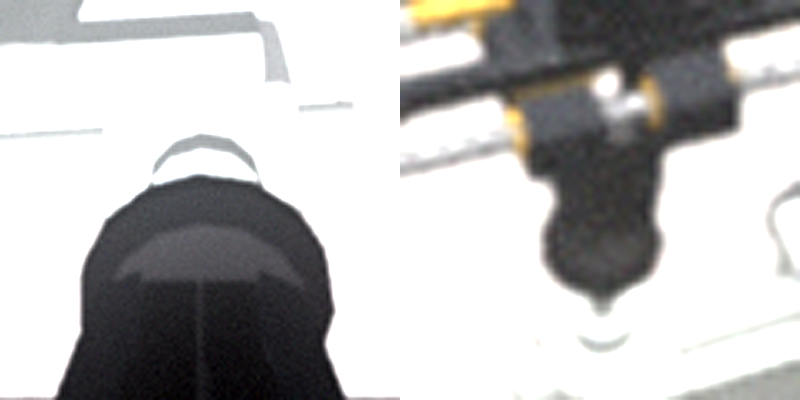

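The tips are still above the knob, with its highlight visible in front of them. I continue.

```bash
python3 -m jog '[[[0,0,0.002,0,0,0],[0,0,0.001,0,0,0],[0,0,0,0,0,0]]]' | egrep 'pos|contact'; python3 -m jog '[[[0,0,0.002,0,0,0],[0,0,0.001,0,0,0],[0,0,0,0,0,0]]]' | egrep 'pos|contact'
```

```text
tool_pos: [0.5713, -0.0614, 0.1304]
contact_force: [0.2, -0.5, 0.5]
tool_pos: [0.5714, -0.0614, 0.1274]
contact_force: [-1.0, 0.2, -0.4]
```

```bash
python3 -c "
from h import *
go()
f,K,C=snap('scene');print(f[205:245,269].mean(1).astype(int).tolist())"
```

```text
t 6.72 tcp [ 0.5714 -0.0614  0.1274] tilt [-1.e-04 -1.e-04 -1.e+00] yaw 14.03 F [-1.    0.24 -0.43]
[84, 65, 58, 54, 51, 51, 52, 51, 49, 51, 53, 50, 52, 52, 54, 51, 55, 56, 61, 60, 59, 58, 56, 68, 87, 98, 125, 157, 164, 134, 104, 128, 170, 190, 188, 170, 160, 171, 175, 162]
```

```bash
for i in 1; do python3 -m jog '[[[0,0,0.001,0,0,0],[0,0,0.001,0,0,0],[0,0,0,0,0,0]]]' | egrep 'pos|contact'; python3 -m jog '[[[0,0,0.001,0,0,0],[0,0,0.001,0,0,0],[0,0,0,0,0,0]]]' | egrep 'pos|contact'; done
```

```text
tool_pos: [0.5715, -0.0614, 0.1257]
contact_force: [-0.6, 0.2, 2.9]
tool_pos: [0.5715, -0.0614, 0.1235]
contact_force: [-0.6, 0.4, 2.5]
```

```bash
python3 -c "
from h import *
go()
f,K,C=snap('scene');print(f[205:245,269].mean(1).astype(int).tolist())"
```

```text
t 7.53 tcp [ 0.5715 -0.0614  0.1235] tilt [ 2.e-04 -0.e+00 -1.e+00] yaw 14.02 F [-0.62  0.36  2.54]
[92, 82, 67, 59, 54, 54, 53, 55, 54, 54, 54, 52, 53, 52, 51, 53, 54, 53, 57, 62, 61, 60, 58, 58, 68, 94, 125, 158, 163, 135, 106, 127, 171, 191, 188, 170, 161, 171, 175, 164]
```

Contact came at TCP z about 0.1265, so the closed tips end about 33 mm behind the reported TCP. Pressing 12–13 mm from there.

```bash
python3 -m jog '[[[0,0,0.002,0,0,0],[0,0,0.002,0,0,0],[0,0,0.002,0,0,0],[0,0,0.001,0,0,0],[0,0,0,0,0,0]]]' | egrep 'pos|contact'; python3 -m jog '[[[0,0,0.001,0,0,0],[0,0,0.001,0,0,0],[0,0,0,0,0,0]]]' | egrep 'pos|contact'
```

```text
tool_pos: [0.5715, -0.0614, 0.1164]
contact_force: [0.3, -0.3, 2.7]
tool_pos: [0.5715, -0.0614, 0.1147]
contact_force: [-0.5, -0.6, 6.3]
```

```bash
python3 -m jog '[[[0,0,0.001,0,0,0],[0,0,0.0005,0,0,0],[0,0,0,0,0,0]]]' | egrep 'pos|contact'; python3 -m jog '[[[0,0,-0.02,0,0,0],[0,0,-0.04,0,0,0],[0,0,-0.04,0,0,0],[0,0,0,0,0,0],[0,0,0,0,0,0]]]' | egrep 'pos|contact'
python3 - <<'E'
from h import *
go((.518,.252,.19))
f,K,C=snap('scene');print(f[205:245,269].mean(1).astype(int).tolist())
E
```

```text
tool_pos: [0.5715, -0.0614, 0.1135]
contact_force: [-1.2, -0.6, 7.8]
tool_pos: [0.5706, -0.0614, 0.2121]
contact_force: [-0.6, 0.3, 0.6]
t 9.57 tcp [ 0.5706 -0.0614  0.2121] tilt [-1.8e-03 -1.0e-04 -1.0e+00] yaw 14.03 F [-0.61  0.33  0.59]
(0.518, 0.252, 0.19) tool shift [ 0.025  -0.3168  0.0222]
[155, 158, 158, 158, 158, 159, 157, 157, 160, 157, 142, 91, 62, 65, 64, 67, 67, 65, 66, 68, 64, 67, 63, 64, 62, 74, 118, 159, 165, 136, 107, 128, 171, 191, 189, 171, 161, 172, 177, 164]
```

The air valve is in: the knob stands about 3 px (10 mm) lower. On to the rocker.

```bash
python3 -m jog '[[[0.0036,-0.0453,0,0,0,0],[0.0036,-0.0453,0,0,0,0],[0.0036,-0.0453,0,0,0,0],[0.0036,-0.0453,0,0,0,0],[0.0036,-0.0453,0,0,0,0],[0.0036,-0.0453,0,0,0,0],[0.0036,-0.0453,0,0,0,0.15],[0,0,0,0,0,0.15],[0,0,0,0,0,0.15],[0,0,0.05,0,0,0],[0,0,0.05,0,0,0],[0,0,0,0,0,0]]]' | egrep 'pos|contact'
python3 - <<'E'
from h import *
go((.518,.252,.07))
f,K,C=snap('wrist'); np.savez("w6",f=f,K=K,C=C)
g=f.copy()
c,s=np.cos(np.radians(-12)),np.sin(np.radians(-12))
P=lambda x,y,z:(.5025+c*x-s*y,.2555+s*x+c*y,z)
for q,col in((P(0,0,.064),(255,0,0)),(P(16,0,73) if 0 else P(.016,0,.073),(0,0,255)),(P(-.026,.02,.068),(0,255,0)),(P(-.026,-.02,.068),(0,255,0)),(P(.0248,.02,.0757),(0,255,0)),(P(.0248,-.02,.0757),(0,255,0))):
    uv=proj(K,C,q); print(uv.round(1)); cv2.circle(g,tuple(int(round(a)) for a in uv),2,col,-1)
cv2.imwrite("pics/w6.png",g[:,:,::-1])
E
```

```text
tool_pos: [0.5152, 0.2505, 0.1087]
contact_force: [-0.9, 0.0, -0.2]
t 11.12 tcp [0.5152 0.2505 0.1087] tilt [-0.0094 -0.0055 -0.9999] yaw -11.74 F [-0.91  0.   -0.23]
(0.518, 0.252, 0.07) tool shift [ 0.0027 -0.0024  0.0387]
[276.5 236.4]
[276.6 218.7]
[247.3 273.7]
[305.6 273.7]
[244.3 206.9]
[308.8 207. ]
```

View pics/w6.png

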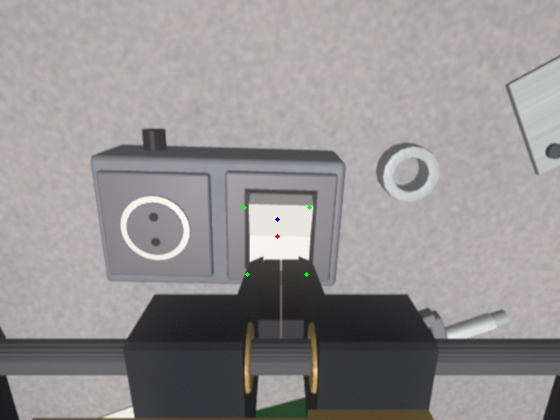

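The wrist view shows the rocker between columns 249–313, crease at row 236 and raised edge at row 205. This matches the prediction apart from a 3–4 px sideways offset, which leaves the tool laterally centred. Shift +x 4 mm and go down.

```bash
python3 -m jog '[[[0.004,0,0.02,0,0,0],[0,0,0.02,0,0,0],[0,0,0.012,0,0,0],[0,0,0,0,0,0],[0,0,0,0,0,0]]]' | egrep 'pos|contact'
python3 -c "
from h import *
go((.519,.251,.045))"
```

```text
tool_pos: [0.5236, 0.2518, 0.0617]
contact_force: [0.1, -0.2, -0.7]
t 11.8 tcp [0.5236 0.2518 0.0617] tilt [ 1.3e-03  6.0e-04 -1.0e+00] yaw -11.76 F [ 0.07 -0.23 -0.68]
(0.519, 0.251, 0.045) tool shift [-0.0043  0.0018  0.0167]
```

```bash
python3 -m jog '[[[-0.004,0.0025,0.004,0,0,0],[0,0,0.004,0,0,0],[0,0,0.002,0,0,0],[0,0,0,0,0,0]]]' | egrep 'pos|contact'
python3 -m jog '[[[0,0,0.002,0,0,0],[0,0,0.001,0,0,0],[0,0,0,0,0,0]]]' | egrep 'pos|contact'
python3 -m jog '[[[0,0,0.002,0,0,0],[0,0,0.001,0,0,0],[0,0,0,0,0,0]]]' | egrep 'pos|contact'
```

```text
tool_pos: [0.5184, 0.2499, 0.0508]
contact_force: [-0.4, 0.2, -0.1]
tool_pos: [0.5185, 0.2499, 0.0479]
contact_force: [-0.1, -0.9, -1.0]
tool_pos: [0.5185, 0.2499, 0.0449]
contact_force: [-0.5, 0.3, -0.5]
```

```bash
for k in 1; do python3 -m jog '[[[0,0,0.001,0,0,0],[0,0,0.001,0,0,0],[0,0,0.001,0,0,0],[0,0,0,0,0,0]]]' | egrep 'pos|contact'
python3 -m jog '[[[0,0,0.001,0,0,0],[0,0,0.001,0,0,0],[0,0,0.001,0,0,0],[0,0,0,0,0,0]]]' | egrep 'pos|contact'
python3 -m jog '[[[0,0,0.001,0,0,0],[0,0,0.001,0,0,0],[0,0,0,0,0,0]]]' | egrep 'pos|contact'; done
```

```text
tool_pos: [0.519, 0.2499, 0.0422]
contact_force: [0.0, -0.6, 3.7]
tool_pos: [0.5187, 0.2501, 0.039]
contact_force: [1.7, -0.9, 2.9]
tool_pos: [0.5186, 0.2501, 0.0369]
contact_force: [1.9, 0.9, 2.8]
```

```bash
python3 -m jog '[[[0,0,0.001,0,0,0],[0,0,0.001,0,0,0],[0,0,0,0,0,0]]]' | egrep 'pos|contact'
python3 -m jog '[[[0,0,0.001,0,0,0],[0,0,0.001,0,0,0],[0,0,0,0,0,0]]]' | egrep 'pos|contact'
```

```text
tool_pos: [0.5188, 0.25, 0.0352]
contact_force: [2.3, 0.7, 5.5]
tool_pos: [0.5188, 0.25, 0.0335]
contact_force: [2.2, -1.6, 8.2]
```

The force rises past 5 N at the expected height, so the rocker is over. I retreat and check its shading.

```bash
python3 -m jog '[[[0,0,-0.015,0,0,0],[0,0,-0.03,0,0,0],[0,0,-0.04,0,0,0],[0,0,-0.05,0,0,0],[0,0,-0.04,0,0,0],[0,0,0,0,0,0],[0,0,0,0,0,0]]]' | egrep 'pos|contact'
python3 - <<'E'
from h import *
go((.527,-.336,.2))
f,K,C=snap('scene');a=np.load("scene.npz")["f"]
for u in(398,402):print("scene",a[198:228,u].mean(1).astype(int).tolist(),f[198:228,u].mean(1).astype(int).tolist())
w,K,C=snap('wrist');uv=proj(K,C,(.505,.253,.068));print("wrist",uv); u,v=map(int,uv); print(w[v-40:v+40:2,u].mean(1).astype(int).tolist())
E
```

```text
tool_pos: [0.5167, 0.2496, 0.2071]
contact_force: [-0.7, 0.5, 0.1]
t 16.05 tcp [0.5167 0.2496 0.2071] tilt [-0.0032 -0.0013 -1.    ] yaw -11.72 F [-0.73  0.49  0.05]
(0.527, -0.336, 0.2) tool shift [0.129  0.5712 0.0078]
scene [153, 154, 154, 151, 143, 129, 134, 165, 189, 195, 194, 193, 193, 195, 193, 191, 189, 188, 188, 190, 185, 172, 141, 127, 125, 116, 82, 78, 108, 120] [161, 162, 162, 159, 154, 169, 207, 223, 224, 224, 224, 224, 224, 224, 224, 220, 209, 202, 202, 203, 203, 203, 203, 197, 178, 125, 78, 84, 115, 127]
scene [152, 153, 151, 153, 151, 139, 127, 147, 183, 194, 194, 194, 194, 194, 194, 192, 191, 188, 187, 186, 188, 181, 157, 134, 127, 124, 102, 77, 88, 114] [159, 159, 160, 160, 157, 155, 181, 218, 225, 224, 224, 224, 224, 223, 224, 222, 216, 205, 202, 203, 202, 203, 202, 203, 191, 149, 100, 70, 93, 124]
wrist [278.81175574 195.59112519]
[160, 158, 159, 159, 125, 85, 126, 240, 247, 247, 246, 247, 246, 246, 246, 246, 246, 245, 246, 245, 242, 237, 237, 237, 237, 237, 237, 238, 238, 238, 238, 239, 238, 238, 191, 141, 141, 141, 135, 143]
```

The rocker is over: its far half is now bright and level, in the scene view and along the wrist profile. Because the tips are short, the gripper's 187 mm wide body would pass close over the E-stop, so I'll turn the tool 90° for the drive button. Moving first.

```bash
python3 -m jog '[[[0.0108,0.0476,-0.001,0,0,0],[0.0108,0.0476,-0.001,0,0,0],[0.0108,0.0476,-0.001,0,0,0],[0.0108,0.0476,-0.001,0,0,0],[0.0108,0.0476,-0.001,0,0,0],[0.0108,0.0476,-0.001,0,0,0],[0.0108,0.0476,0,0,0,0],[0.0108,0.0476,0,0,0,0],[0.0108,0.0476,0,0,0,0],[0.0108,0.0476,0,0,0,0],[0.0108,0.0476,0,0,0,0],[0.0108,0.0476,0,0,0,0]]]' | egrep 'pos|contact'
python3 -c "
from h import *
go((.527,-.336,.15));print(get_state()['q'].round(2))"
```

```text
tool_pos: [0.528, -0.3365, 0.2123]
contact_force: [0.0, 0.5, 0.4]
t 17.65 tcp [ 0.528  -0.3365  0.2123] tilt [-0.0029  0.002  -1.    ] yaw -11.74 F [0.03 0.53 0.37]
(0.527, -0.336, 0.15) tool shift [-0.0008 -0.0002  0.0623]
[ 0.53  0.68 -0.06  1.56  0.05  0.91 -1.32]
```

```bash
python3 -m jog '[[[0,0,0,0,0,0.175],[0,0,0,0,0,0.175],[0,0,0,0,0,0],[0,0,0,0,0,0]]]' | egrep 'pos|contact'
python3 -c "
from h import *
go();print(get_state()['q'].round(2))"
```

```text
tool_pos: [0.5286, -0.3351, 0.2132]
contact_force: [0.1, -0.0, -0.2]
t 18.15 tcp [ 0.5286 -0.3351  0.2132] tilt [-1.5e-03  9.0e-04 -1.0e+00] yaw -31.61 F [ 0.08 -0.05 -0.23]
[ 0.47  0.68  0.04  1.56 -0.03  0.9  -1.6 ]
```

```bash
python3 -m jog '[[[0,0,0,0,0,-0.175],[0,0,0,0,0,-0.175],[0,0,0,0,0,-0.175],[0,0,0,0,0,-0.175],[0,0,0,0,0,-0.175],[0,0,0,0,0,-0.175],[0,0,0,0,0,-0.175],[0,0,0,0,0,-0.175],[0,0,0,0,0,-0.175],[0,0,0,0,0,-0.175],[0,0,0,0,0,-0.175],[0,0,0,0,0,0]]]' | egrep 'pos|contact'
python3 -m jog '[[[0,0,0.03,0,0,0],[0,0,0.03,0,0,0],[0,0,0.01,0,0,0],[0,0,0,0,0,0],[0,0,0,0,0,0]]]' | egrep 'pos|contact'
python3 - <<'E'
from h import *
go((.527,-.336,.15));print(get_state()['q'].round(2))
f,K,C=snap('wrist'); np.savez("w7",f=f,K=K,C=C); g=f.copy()
for q in((.527,-.3355,.078),(.547,-.254,.087)):
    uv=proj(K,C,q);print(uv.round(1));cv2.circle(g,tuple(int(round(a)) for a in uv),2,(0,255,0),-1)
cv2.imwrite("pics/w7.png",g[:,:,::-1])
E
```

```text
tool_pos: [0.5287, -0.3358, 0.2138]
contact_force: [0.4, 0.2, 0.4]
tool_pos: [0.53, -0.3359, 0.1453]
contact_force: [-0.3, -0.1, 0.4]
t 20.27 tcp [ 0.53   -0.3359  0.1453] tilt [ 0.0021 -0.001  -1.    ] yaw 78.46 F [-0.33 -0.12  0.44]
(0.527, -0.336, 0.15) tool shift [-0.0007 -0.0029 -0.0047]
[ 0.75  0.8  -0.47  1.61  0.45  0.84 -0.11]
[277.5 208.9]
[282.4  86.3]
```

View pics/w7.png

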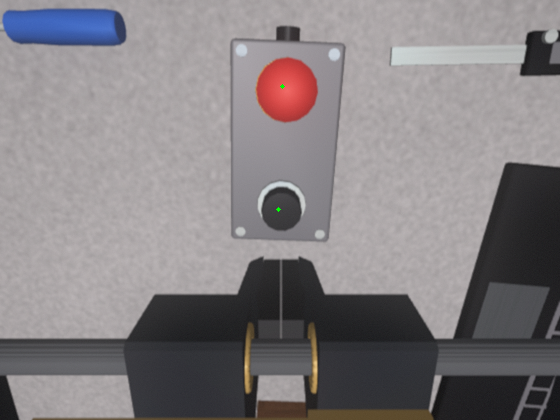

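The wrist view shows the drive button at (281,208) and the E-stop at (287,90), both on the projected points. The tool is centred on the button, and its narrow side is toward the E-stop. Descending.

```bash
python3 -m jog '[[[0,0,0.03,0,0,0],[0,0,0.03,0,0,0],[0,0,0.02,0,0,0],[0,0,0.008,0,0,0],[0,0,0,0,0,0],[0,0,0,0,0,0]]]' | egrep 'pos|contact'
python3 -m jog '[[[0,0,0.002,0,0,0],[0,0,0.002,0,0,0],[0,0,0,0,0,0]]]' | egrep 'pos|contact'
python3 -m jog '[[[0,0,0.002,0,0,0],[0,0,0.002,0,0,0],[0,0,0,0,0,0]]]' | egrep 'pos|contact'
```

```text
tool_pos: [0.5298, -0.336, 0.0571]
contact_force: [-0.1, -0.4, 0.7]
tool_pos: [0.5289, -0.3357, 0.052]
contact_force: [-0.9, 0.5, -0.4]
tool_pos: [0.5288, -0.3356, 0.0478]
contact_force: [-0.3, 0.4, 0.8]
```

```bash
python3 -m jog '[[[0,0,0.002,0,0,0],[0,0,0.002,0,0,0],[0,0,0,0,0,0]]]' | egrep 'pos|contact'
python3 -m jog '[[[0,0,0.002,0,0,0],[0,0,0.002,0,0,0],[0,0,0,0,0,0]]]' | egrep 'pos|contact'
python3 -m jog '[[[0,0,0.002,0,0,0],[0,0,0.002,0,0,0],[0,0,0,0,0,0]]]' | egrep 'pos|contact'
```

```text
tool_pos: [0.5292, -0.3357, 0.0442]
contact_force: [-0.3, 0.1, 3.1]
tool_pos: [0.5292, -0.3358, 0.0399]
contact_force: [0.4, -0.4, 2.9]
tool_pos: [0.5291, -0.3357, 0.036]
contact_force: [0.1, 0.4, 3.6]
```

```bash
python3 -m jog '[[[0,0,0.001,0,0,0],[0,0,0.001,0,0,0],[0,0,0,0,0,0]]]' | egrep 'pos|contact'
python3 -m jog '[[[0,0,0.001,0,0,0],[0,0,0,0,0,0]]]' | egrep 'pos|contact'
```

```text
tool_pos: [0.5291, -0.3358, 0.0344]
contact_force: [-0.6, 0.9, 7.8]
tool_pos: [0.5292, -0.3357, 0.0336]
contact_force: [-1.5, 1.0, 7.1]
```

The drive button has bottomed and its spring is loaded. I retreat and do a final numeric check against the first pictures.

```bash
python3 -m jog '[[[0,0,-0.015,0,0,0],[0,0,-0.03,0,0,0],[0,0,-0.04,0,0,0],[0,0,-0.05,0,0,0],[0,0,-0.03,0,0,0],[0,0,0,0,0,0],[0,0,0,0,0,0],[0,0,0,0,0,0]]]' | egrep 'pos|contact'
python3 - <<'E'
from h import *
go()
f,K,C=snap('wrist')
s,_,_=snap('scene'); a=np.load("scene.npz")["f"]
im=np.hstack([cv2.resize(f,(400,300)),cv2.resize(s,(400,300))]); cv2.imwrite("pics/end.png",im[:,:,::-1])
E
```

```text
tool_pos: [0.5279, -0.3353, 0.1964]
contact_force: [-0.0, -0.8, -0.4]
t 24.57 tcp [ 0.5279 -0.3353  0.1964] tilt [-0.0029  0.0013 -1.    ] yaw 78.49 F [-0.03 -0.8  -0.38]
```

View pics/end.png

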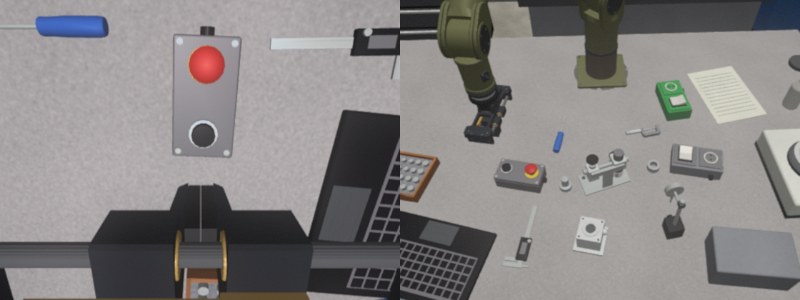

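The end view shows the button low in its collar, the E-stop up, the rocker over, the knob down and nothing else shifted. Handing in.

```bash
python3 -c "
from plant import *
print(finish_job())"
```

```text
the job is handed in; nothing more can be done
None
```

I pressed the air valve, rocker and drive button in that order, each until the force rise showed it at its stop (about 8 N at most); the E-stop was not pressed and nothing else looked moved, and I handed the job in at about 25 s with no verdict returned.

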